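# Show the blue ink bottle's label to the desk camera

### The arm

A 6-joint arm with a two-finger parallel gripper is mounted at the origin on the work surface. World frame = base frame: x ahead of the robot, y to its left, z up, the work surface at z = 0. Lengths are in m, angles in rad, forces in N, time in s.
With the tool pointing down it reaches from about 0.25 to 0.725 m from the base axis. Payload 4 kg.
Tool frame: the origin (TCP) lies on the centre line of the jaws, within the pads' length; the fingertips stand 17 mm ahead of it and the grasp point (between the pads) lies 2 mm behind it; z points along the fingers, y is the line along which they close (so a half turn about z gives the same grasp; the last joint's range is limited). The gripper opens to 85 mm and grips with 20 to 120 N. Pads are 22 mm wide; open, the fingers measure 114 mm over their backs; the gripper's body (76 mm by 85 mm) begins 54 mm behind the grasp point. The pads swing forward as they close: fully open they stand 13 mm farther back than shut.
Start: joints at [1.231, 0.241, 0.005, 1.335, 0, 1.571], TCP at [0.167, 0.471, 0.248] pointing down, gripper open.
Joint ranges: [-2.72, 2.72], [-1.05, 1.87], [-1.09, 1.28], [-1.99, 2.15], [-1.42, 1.44], [-3.14, 3.14]. Speed limits (rad/s): [2.79, 2.79, 3.14, 3.14, 3.14, 3.14].

### API

Orientations are given as a unit quaternion [x, y, z, w].
In Python, from workcell import bot, camera, get_calibration gives the robot as it stands.
- The arm moves only by the tool apply_moves, never from a script. Its argument "steps" is a list of rows, each a list of 3 entries, a list of its own where there are three numbers: the shift along the tool's x, y, z as a fraction of full scale, then the turn, a rotation vector about the tool's x, y, z as a fraction of full scale, then the opening, from 0 (shut) to 1 (fully open). A call has exactly 8 rows; each row shifts and turns the commanded pose from where the row before left it, along the tool's axes as they then stand; what a row does not reach is not made up. Full scale, the value 1, is 20 cm for a shift and pi rad for a turn. A row lasts 1/12 s, in which the tool goes at most 41.7 mm and 7.16 degrees, less where a joint would pass 70% of its speed; a pose out of reach is approached as far as the arm can. A call with a number of a shift or a turn outside -1 to 1 is refused whole. A call with a gripper value outside its range is refused whole. The fingers move at their own pace and stop on an object; the grip force is fixed at half the most. Time passes only in rows, so rows that do not move let the fingers close, or fill a call up. It gives the time, the measured TCP pose, the force, the opening and the grip force at its end, in the units of the state.
- bot.get_obs(): the state, without advancing time (a new reading comes with each control period).
- camera(name): name is "scene" or "top" or "wrist"; returns (picture, depth): 420x560x3 uint8, red, green, blue; 420x560 float32, m along the optical axis (not along the pixel's ray), 0 where there is no reading.
- get_calibration(name): a dict with "fov_y" (degrees; the focal length in pixels is half the picture's height over the tangent of half this angle, whatever the lens; pixels are square), "cx", "cy" (the principal point, pixels), "rvec" (rotation vector, rad) and "tvec" (3), from world to camera coordinates, as OpenCV has them. Camera axes: x right, y down, z forward; pixel columns grow to the right and rows downward; lengths in m; the calibration is good to about 2 mm. A picture is of the moment at which its call begins: read the wrist's pose just before it. get_calibration takes no time and is no camera call; for the wrist camera it gives the pose at the moment of the call.
- bot.job_done(): hands the job in; it is judged then, once.
The state is a dict: "clock": time; "joint_pos": joint angles; "joint_vel": joint speeds; "tau": joint torques, N m; "eef_pos": TCP position; "tool_rot": TCP orientation; "ft_force": force on the tool from outside, world axes, zero at the start; "ft_torque": the same for the moment, N m; "grip_width": finger opening in m; "grasp_force": force on a finger pad.
Only numpy, scipy, OpenCV 4.12 (cv2) and the standard library are available. Lean on these libraries where they do the work, as an engineer would, in place of code of your own. Each camera call takes 0.05 s, during which the arm holds its last target. There are 200 camera calls.

### The job

The illustrator is recording which inks the picture uses. Take the blue dropper bottle out of the black tray by its black cap and hold it up to the desk camera: label squarely to the lens and right way up in the camera's picture (so the bottle leans back as much as the camera looks down), in the middle of the view, label 20 cm in front of the lens. Finish while still holding it there, steady; do not touch the camera or its stand, and leave the other bottles and everything else on the desk as they are.

Things in the scene. Friction and masses are not known exactly. Their poses are not given: they have to be found in the camera images.
- blue_label (a point): Middle of the white label (38 mm high, wrapping 40 degrees to either side, blue swatch) of the loose blue dropper bottle, on its surface, 32 mm above its underside, 20 mm out from its axis. Axes: x straight out of the label, z along the bottle to the cap. Shown perfectly, it has the same axes as lens and lies 200 mm from it along lens -x.
- blue_center (a point): Centre of the blue bottle on its axis, 65 mm above its underside; axes as blue_label. 0.1 to 0.18 kg. Above the underside: round body 40 mm across straight to 60 mm, shoulder to 68, neck 24 across, the cap's rigid black collar 26 across from 76 to 96 (grip here; its middle 21 mm above this point), black rubber bulb 17 across narrowing to the top at 130.
- lens (a point): Middle of the front glass of the black camera on its stand (fixed; lens barrel 60 mm across, camera 118 mm wide, 90 mm deep, its top up to 345 mm above the desk). Axes: -x points out of the lens along the line of sight, +x into the camera, z to the top of its picture. It looks roughly to the robot's left (+y) and 7 to 26 degrees downwards.
- stand: The camera's fixed stand with the camera on it; origin under the middle of its round foot on the desk, column of 16 mm rising from it to the camera's tilt head at 235 mm; the camera looks along -x of this frame. Not to be touched.
- tray: Fixed black perforated tray, 335 mm (its y) by 130 mm (its x), walls 40 mm high and 4 mm thick; origin under its middle. Its floor is 4 mm thick. The four bottles stand in one row along its y, about 75 mm apart, in any order, labels towards the far side or the robot's right.
- green_center (a point): Dropper bottle just like the blue one (40 mm across, 130 mm tall) but green, loose in the tray; the point is half-way up on its axis, 65 mm above its underside, z up. To be left standing where it is.
- red_center (a point): Dropper bottle just like the blue one (40 mm across, 130 mm tall) but red, loose in the tray; the point is half-way up on its axis, 65 mm above its underside, z up. To be left standing where it is.
- amber_center (a point): Dropper bottle just like the blue one (40 mm across, 130 mm tall) but amber yellow, loose in the tray; the point is half-way up on its axis, 65 mm above its underside, z up. To be left standing where it is.
- yellow_pot: Yellow paint pot with a yellow lid, 72 mm across, 42 mm high, loose; origin under its middle. Bystander.
- silver_jar: Amber jar with a silver lid, 62 mm across, 50 mm high, loose; origin under its middle. Bystander.
- black_pot: Small grey pot with a black lid, 56 mm across, 32 mm high, loose; origin under its middle. Bystander.
- glasses: Black reading glasses, 130 mm wide, 130 mm deep, 41 mm high, loose; origin under the bridge. Bystander.
- water_cup: White ceramic cup, empty, 76 mm across, 85 mm high, loose; origin under its middle. Bystander.
Mind the look-alikes: they are no part of the job. Several things look just like the part that bears blue_label: the one meant starts farthest to the robot's left.

How it is judged:
On the way:
1. the blue bottle is lifted clear of the tray in the fingers (height (world z) of blue_label above 0.1 m and contact force between tray and blue below 0.05 N and contact force between the fingers and blue above 1 N), for 0.2 s.
At the end, for the whole second after the job is handed in: The blue bottle hangs still in the fingers, gripped at its cap, touching nothing else, cap up; its label faces the lens and is upright in the picture, each within 0.2 rad, its middle 20 cm (within 2.5 cm) from the lens glass and within 2 cm of the middle of the view, sideways and up and down (x of lens in the frame of blue_label between 0.175 and 0.225 m and y of blue_label in the frame of lens between -0.02 and 0.02 m and z of blue_label in the frame of lens between -0.02 and 0.02 m and angle between the x axis of blue_label and the x axis of lens, either way round below 0.2 rad and angle between the z axis of blue_label and the z axis of lens, either way round below 0.2 rad and angle between blue_label's own z axis and vertical below 1 rad and height (world z) of blue_label above 0.12 m and z of the grasp point in the frame of blue_label above 0.036 m and contact force between the fingers and blue above 1 N and linear speed of blue below 0.02 m/s and contact force between blue and stand below 0.1 N and contact force between blue and tray below 0.1 N); the arm keeps its last pose, push and grip.
It fails at once if the camera or its stand is touched (over 2 N) (contact force between anything else and stand above 2 N).
It fails at once if another bottle is pushed more than 20 mm or tipped (distance of any of green_center, red_center, amber_center from where it was at the start of the episode above 0.02 m or angle between any of green_center, red_center, amber_center's own z axis and vertical above 0.3 rad).
It fails at once if another thing on the desk is pushed more than 20 mm or tipped (distance of any of yellow_pot, silver_jar, black_pot, glasses, water_cup from where it was at the start of the episode above 0.02 m or angle between any of yellow_pot, silver_jar, black_pot, glasses, water_cup's own z axis and vertical above 0.3 rad).
It also fails if it takes over 35 s, if anything falls off the work surface, if the arm or the gripper's body presses on something with over 40 N, if the wrist force passes 120 N, or if a joint passes its speed limit or range.

## Working session

There is one attempt and no reset: what is moved stays moved. The work goes in short steps, Python scripts to look and compute and a tool call to move; the robot and the scene stay as the last step left them, time stands still between calls to the robot, and variables do not carry over. Pictures are saved under pics/ and viewed, at most 10 in all, crops included, and the job is handed in when it is done.

Besides the shell and the picture viewer there is one more tool, called after "Request:" by a JSON object that holds its "method" and its "body", one argument or row to a line. apply_moves: Moves the arm, as the interface text tells. Its arguments: {"type":"object","properties":{"steps":{"type":"array"}},"required":["steps"]}

```bash
mkdir -p pics; cat > h.py <<'E'
import numpy as np, cv2
from workcell import bot, camera, get_calibration
from scipy.spatial.transform import Rotation as R
def cam(n):
    c=get_calibration(n); im,d=camera(n)
    return im,d,c
def K(c): 
    f=210/np.tan(np.radians(c['fov_y'])/2); return f,c['cx'],c['cy']
def pts(d,c):
    f,cx,cy=K(c); v,u=np.mgrid[:420,:560]
    P=np.stack([(u-cx)/f*d,(v-cy)/f*d,d],-1)
    Rm=R.from_rotvec(np.ravel(c['rvec'])).as_matrix()
    return (P-np.ravel(c['tvec']))@Rm
E
python3 - <<'E'
from h import *
o=bot.get_obs(); print(o['clock'],o['eef_pos'],o['tool_rot'],o['grip_width'])
for n in ['scene','top']:
    im,d,c=cam(n); print(n,c)
    np.savez(n+'0.npz',im=im,d=d,P=pts(d,c)); cv2.imwrite(f'pics/{n}0.png',im[...,::-1])
E
```

```text
0.0 [0.16645472 0.4708398  0.24741149] [ 1.69100342e-01  9.85598272e-01 -1.04502464e-03 -1.69071614e-04] 0.08539969426608099
scene {'fov_y': 43.651077152289524, 'cx': 276.69183225296246, 'cy': 210.69642058034356, 'rvec': array([ 1.42131996,  1.96501451, -1.0170257 ]), 'tvec': array([ 0.20138484, -0.13147398,  1.85582171])}
top {'fov_y': 53.15491518398423, 'cx': 284.56805720078796, 'cy': 208.5773476007433, 'rvec': array([ 2.11700634, -2.11838682,  0.21167987]), 'tvec': array([-0.03049591,  0.54755265,  1.33952902])}
```

View pics/scene0.png

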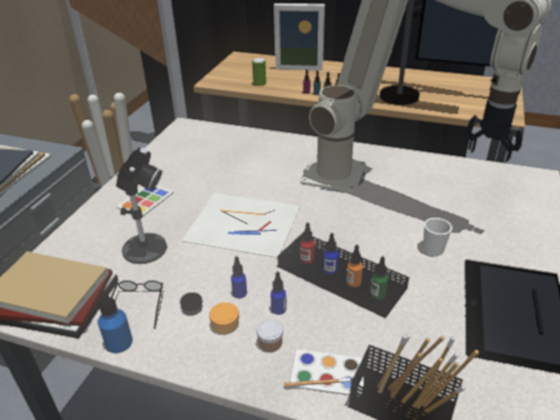

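View pics/top0.png

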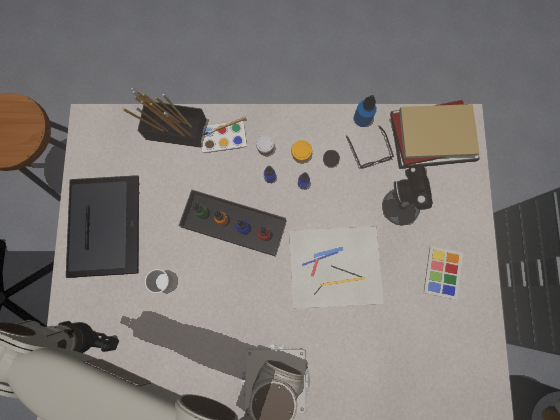

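The candidates for the blue bottle are:
- the one in the tray, at scene (331,255) and top (243,228)
- two loose ones on the desk, at scene (238,278) and (278,293)
- the big blue bottle, at scene (116,325)

The one in the tray is farthest left (+y) and matches the description. I'll check it in a close crop and measure.

```bash
python3 - <<'E'
from h import *
s=np.load('scene0.npz'); t=np.load('top0.npz')
a=cv2.resize(s['im'][215:315,270:415],None,fx=4,fy=4,interpolation=2); b=cv2.resize(s['im'][145:265,105:185],None,fx=2.5,fy=3.3,interpolation=2)[:400]
cv2.imwrite('pics/c1.png',np.hstack([a[:396],b[:396]])[...,::-1])
np.set_printoptions(precision=4,suppress=True)
for nm,z in (('scene',s),('top',t)):
    im,P,d=z['im'],z['P'],z['d']; hsv=cv2.cvtColor(im,cv2.COLOR_RGB2HSV)
    roi=np.zeros(d.shape,bool)
    if nm=='scene': roi[225:305,280:405]=1
    else: roi[190:255,180:288]=1
    for col,lo,hi in (('blue',112,135),('green',50,90),('amber',6,25),('red',170,180)):
        m=roi&(hsv[...,0]>=lo)&(hsv[...,0]<=hi)&(hsv[...,1]>130)&(hsv[...,2]>50)&(d>0)
        n,l,st,ce=cv2.connectedComponentsWithStats(m.astype(np.uint8))
        if n<2: continue
        k=1+np.argmax(st[1:,4]); q=P[l==k]; print(nm,col,st[k],ce[k],np.median(q,0),q.min(0),q.max(0))
    # camera top points
    X=P.reshape(-1,3); X=X[d.ravel()>0]
    m=(X[:,2]>0.22)&(X[:,1]<-.1)&(X[:,1]>-.6)&(X[:,0]>.2)&(X[:,0]<.7)
    q=X[m]; print('cam',len(q),q.min(0) if len(q) else '',q.max(0) if len(q) else '',q.mean(0))
P=t['P'];d=t['d'];im=t['im'];g=im.max(-1)
# foot disc, tray
for nm,r in (('foot',(185,230,375,425)),('tray',(185,260,175,290))):
    m=np.zeros(d.shape,np.uint8); m[r[0]:r[1],r[2]:r[3]]=(g[r[0]:r[1],r[2]:r[3]]<90)
    n,l,st,ce=cv2.connectedComponentsWithStats(m); k=1+np.argmax(st[1:,4])
    c=cv2.findContours((l==k).astype(np.uint8),0,2)[0][0]; rr=cv2.minAreaRect(c); print(nm,st[k],rr)
    for u,v in np.rint(cv2.boxPoints(rr)).astype(int): print((u,v),P[v,u])
E
```

```text
scene blue [324 252  14   7  65] [331.2    254.9846] [0.5019 0.117  0.0674] [0.4835 0.0964 0.0568] [0.5148 0.1296 0.0753]
scene amber [348 263  14  23 160] [355.9438 271.5375] [0.5317 0.1926 0.062 ] [0.5099 0.1665 0.0104] [0.5417 0.2017 0.077 ]
cam 1343 [ 0.5005 -0.4283  0.222 ] [ 0.6285 -0.3367  0.3353] [ 0.5852 -0.381   0.2904]
top blue [236 225  11   6  24] [240.4583 228.5833] [0.477  0.114  0.0681] [0.4731 0.095  0.0624] [0.49   0.1279 0.0728]
top amber [214 212  13  13  62] [221.0806 218.9032] [0.5085 0.1744 0.0658] [0.4982 0.1645 0.0291] [0.5348 0.2007 0.0929]
cam 1174 [ 0.5024 -0.4491  0.2496] [ 0.6216 -0.3373  0.3355] [ 0.5572 -0.3876  0.3012]
foot [ 382  185   43   40 1256] ((403.0, 204.5), (39.0, 42.0), 90.0)
(np.int64(382), np.int64(185)) [ 0.6433 -0.3723 -0.004 ]
(np.int64(424), np.int64(185)) [ 0.5564 -0.4045  0.3303]
(np.int64(424), np.int64(224)) [ 0.5048 -0.5101 -0.0033]
(np.int64(382), np.int64(224)) [ 0.5045 -0.3652 -0.0011]
tray [ 179  190  107   66 3739] ((232.24867248535156, 222.19192504882812), (100.72441864013672, 39.48103332519531), 17.10272979736328)
(np.int64(178), np.int64(226)) [ 0.4979  0.3341 -0.0005]
(np.int64(190), np.int64(189)) [0.6261 0.2967 0.0084]
(np.int64(286), np.int64(218)) [ 0.5255 -0.0358 -0.0001]
(np.int64(275), np.int64(256)) [ 0.3952  0.0015 -0.0001]
```

View pics/c1.png

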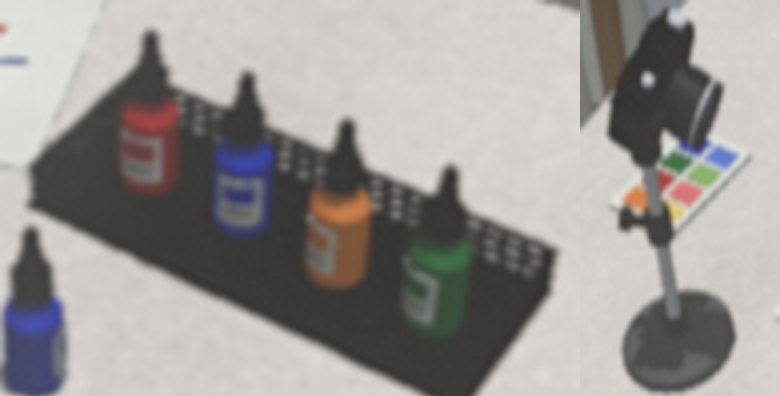

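The crop confirms the blue bottle standing second from the right end of the row, at scene (331,255), with its label roughly towards the scene camera. The camera's barrel points to +y. Next I'll get the wrist camera's mounting and a first estimate of the lens.

```bash
python3 - <<'E'
from h import *
np.set_printoptions(precision=3,suppress=True)
o=bot.get_obs(); c=get_calibration('wrist'); Rt=R.from_quat(o['tool_rot']).as_matrix(); Rc=R.from_rotvec(np.ravel(c['rvec'])).as_matrix()
C=-Rc.T@np.ravel(c['tvec']); print(c['fov_y'],c['cx'],c['cy'],'cam in tool',Rt.T@(C-o['eef_pos']),'axes (cols x,y,z cam in tool)\n',Rt.T@Rc.T)
print('tool axes world cols\n',Rt)
for n in('scene','top'):
    c=get_calibration(n); Rc=R.from_rotvec(np.ravel(c['rvec'])).as_matrix(); print(n,-Rc.T@np.ravel(c['tvec']))
s=np.load('scene0.npz'); t=np.load('top0.npz')
for z in(s,t):
    X=z['P'][z['d']>0]; m=(X[:,2]>0.22)&(X[:,1]<-.3)&(X[:,1]>-.6)&(X[:,0]>.45)&(X[:,0]<.7); q=X[m]
    for y in np.arange(-.45,-.33,.015):
        k=q[(q[:,1]>=y)&(q[:,1]<y+.015)]
        if len(k)>5: print(round(y,3),len(k),k.min(0),k.max(0))
E
```

```text
66.81984594168382 277.25202050776636 213.54265834609896 cam in tool [ 0.076 -0.001 -0.127] axes (cols x,y,z cam in tool)
 [[ 0.    -0.955 -0.296]
 [ 1.     0.    -0.001]
 [ 0.001 -0.296  0.955]]
tool axes world cols
 [[-0.943  0.333 -0.001]
 [ 0.333  0.943 -0.002]
 [-0.    -0.002 -1.   ]]
scene [1.545 0.345 0.998]
top [ 0.273 -0.029  1.421]
-0.435 28 [ 0.565 -0.428  0.222] [ 0.627 -0.421  0.31 ]
-0.42 124 [ 0.507 -0.42   0.249] [ 0.628 -0.405  0.322]
-0.405 311 [ 0.5   -0.405  0.247] [ 0.628 -0.39   0.335]
-0.39 440 [ 0.506 -0.39   0.247] [ 0.623 -0.375  0.33 ]
-0.375 185 [ 0.533 -0.375  0.225] [ 0.62  -0.36   0.319]
-0.36 181 [ 0.526 -0.36   0.233] [ 0.593 -0.345  0.294]
-0.345 74 [ 0.539 -0.345  0.258] [ 0.585 -0.337  0.287]
-0.45 26 [ 0.508 -0.449  0.25 ] [ 0.588 -0.435  0.287]
-0.435 75 [ 0.505 -0.435  0.263] [ 0.618 -0.42   0.315]
-0.42 177 [ 0.504 -0.42   0.255] [ 0.621 -0.405  0.33 ]
-0.405 267 [ 0.502 -0.405  0.277] [ 0.622 -0.39   0.336]
-0.39 306 [ 0.505 -0.39   0.255] [ 0.618 -0.375  0.328]
-0.375 151 [ 0.528 -0.375  0.252] [ 0.614 -0.36   0.323]
-0.36 127 [ 0.528 -0.36   0.255] [ 0.586 -0.345  0.293]
-0.345 45 [ 0.534 -0.345  0.267] [ 0.582 -0.337  0.287]
```

```bash
cat >> h.py <<'E'
def Rdown(xyaw): # tool down, tool x at yaw (deg)
    a=np.radians(xyaw); x=np.array([np.cos(a),np.sin(a),0]); z=np.array([0,0,-1.]); return R.from_matrix(np.stack([x,np.cross(z,x),z],1))
def plan(p1,R1,n,rv=None,grip=1):
    """rows from the measured pose to p1,R1 in n rows; rv = rotation vector in tool axes if way round matters"""
    o=bot.get_obs(); p=np.array(o['eef_pos']); q=R.from_quat(o['tool_rot'])
    if rv is None: rv=(q.inv()*R1).as_rotvec()
    p0,q0=p.copy(),q
    for i in range(1,n+1):
        if i%8==1: print('--')
        pt=p0+(p1-p0)*i/n; qt=q0*R.from_rotvec(rv*i/n)
        s=np.round(q.inv().apply(pt-p)/.2,3); w=np.round((q.inv()*qt).as_rotvec()/np.pi,4)
        print('[%s,%s,%s],'%(list(map(float,s)),list(map(float,w)),grip))
        p=p+q.apply(s*.2); q=q*R.from_rotvec(w*np.pi)
    print('end err',p-p1)
E
python3 - <<'E'
from h import *
o=bot.get_obs(); q=R.from_quat(o['tool_rot'])
R1=Rdown(-60); rv=(q.inv()*R1).as_rotvec(); print(rv, np.linalg.norm(rv))
if rv[2]>0: rv=rv*(1-2*np.pi/np.linalg.norm(rv)); print(rv)
plan(np.array([.58,.05,.22]),R1,24,rv)
E
```

```text
[-8.56502576e-04 -2.30368864e-03 -2.43418324e+00] 2.4341844764298175
--
[[-0.11, -0.054, 0.006],[-0.0, -0.0, -0.0323],1],
[[-0.105, -0.065, 0.006],[-0.0, -0.0001, -0.0323],1],
[[-0.097, -0.075, 0.006],[-0.0, 0.0, -0.0323],1],
[[-0.089, -0.085, 0.005],[-0.0, -0.0, -0.0322],1],
[[-0.081, -0.093, 0.006],[-0.0001, -0.0001, -0.0323],1],
[[-0.07, -0.101, 0.006],[0.0, 0.0, -0.0323],1],
[[-0.06, -0.107, 0.006],[0.0, -0.0, -0.0323],1],
[[-0.048, -0.113, 0.006],[0.0, -0.0, -0.0323],1],
--
[[-0.037, -0.117, 0.006],[0.0, -0.0001, -0.0323],1],
[[-0.025, -0.121, 0.006],[-0.0, -0.0, -0.0322],1],
[[-0.013, -0.122, 0.005],[-0.0, -0.0, -0.0323],1],
[[0.0, -0.123, 0.006],[-0.0, -0.0001, -0.0323],1],
[[0.012, -0.122, 0.006],[-0.0, -0.0, -0.0323],1],
[[0.025, -0.12, 0.006],[-0.0001, -0.0, -0.0323],1],
[[0.037, -0.118, 0.006],[0.0, -0.0001, -0.0323],1],
[[0.048, -0.113, 0.006],[0.0, 0.0, -0.0322],1],
--
[[0.06, -0.107, 0.005],[0.0, -0.0, -0.0323],1],
[[0.07, -0.101, 0.006],[0.0, -0.0001, -0.0323],1],
[[0.08, -0.093, 0.006],[-0.0, 0.0, -0.0323],1],
[[0.089, -0.085, 0.006],[-0.0, -0.0, -0.0323],1],
[[0.098, -0.075, 0.006],[-0.0, -0.0, -0.0323],1],
[[0.104, -0.065, 0.005],[-0.0, -0.0001, -0.0323],1],
[[0.11, -0.054, 0.006],[-0.0001, -0.0, -0.0322],1],
[[0.116, -0.043, 0.006],[0.0, -0.0, -0.0323],1],
end err [ 2.14066925e-05 -6.74496859e-05 -1.40450170e-05]
```

Request:
{"method": "apply_moves", "body": {
  "steps": [
    [[-0.11,-0.054,0.006],[0,0,-0.0323],1],
    [[-0.105,-0.065,0.006],[0,0,-0.0323],1],
    [[-0.097,-0.075,0.006],[0,0,-0.0323],1],
    [[-0.089,-0.085,0.005],[0,0,-0.0322],1],
    [[-0.081,-0.093,0.006],[0,0,-0.0323],1],
    [[-0.07,-0.101,0.006],[0,0,-0.0323],1],
    [[-0.06,-0.107,0.006],[0,0,-0.0323],1],
    [[-0.048,-0.113,0.006],[0,0,-0.0323],1]
  ]
}}

```text
clock: 0.77
eef_pos: [0.3049, 0.3299, 0.2385]
tool_rot: [-0.236, 0.972, -0.0, -0.0]
ft_force: [0.9, 0.2, -0.7]
grip_width: 0.0853
grasp_force: 0.0
```

Request:
{"method": "apply_moves", "body": {
  "steps": [
    [[-0.037,-0.117,0.006],[0,0,-0.0323],1],
    [[-0.025,-0.121,0.006],[0,0,-0.0322],1],
    [[-0.013,-0.122,0.005],[0,0,-0.0323],1],
    [[0,-0.123,0.006],[0,0,-0.0323],1],
    [[0.012,-0.122,0.006],[0,0,-0.0323],1],
    [[0.025,-0.12,0.006],[0,0,-0.0323],1],
    [[0.037,-0.118,0.006],[0,0,-0.0323],1],
    [[0.048,-0.113,0.006],[0,0,-0.0322],1]
  ]
}}

```text
clock: 1.43
eef_pos: [0.4428, 0.1897, 0.229]
tool_rot: [-0.6, 0.8, 0.0, -0.0]
ft_force: [-0.5, 0.4, -0.4]
grip_width: 0.0852
grasp_force: 0.0
```

Request:
{"method": "apply_moves", "body": {
  "steps": [
    [[0.06,-0.107,0.005],[0,0,-0.0323],1],
    [[0.07,-0.101,0.006],[0,0,-0.0323],1],
    [[0.08,-0.093,0.006],[0,0,-0.0323],1],
    [[0.089,-0.085,0.006],[0,0,-0.0323],1],
    [[0.098,-0.075,0.006],[0,0,-0.0323],1],
    [[0.104,-0.065,0.005],[0,0,-0.0323],1],
    [[0.11,-0.054,0.006],[0,0,-0.0322],1],
    [[0.116,-0.043,0.006],[0,0,-0.0323],1]
  ]
}}

```text
clock: 2.1
eef_pos: [0.5806, 0.0494, 0.2196]
tool_rot: [0.867, -0.498, -0.001, 0.0]
ft_force: [0.3, -0.4, 0.7]
grip_width: 0.0858
grasp_force: 0.0
```

```bash
python3 - <<'E'
from h import *
im,d,c=cam('wrist'); o=bot.get_obs(); print(o['clock'],o['eef_pos'],R.from_quat(o['tool_rot']).as_matrix().round(3),o['joint_pos'])
np.savez('w1.npz',im=im,d=d,P=pts(d,c)); cv2.imwrite('pics/w1.png',im[...,::-1])
E
```

```text
2.15 [0.58349957 0.04612918 0.2189824 ] [[ 0.504 -0.864  0.001]
 [-0.864 -0.504 -0.003]
 [ 0.003  0.    -1.   ]] [ 0.08021991  0.42293568  0.18715506  1.33395832 -0.00271296 -2.01892459]
```

View pics/w1.png

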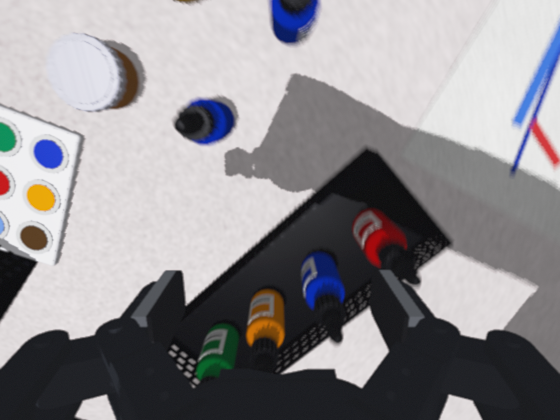

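The wrist view shows the blue bottle at (322,282). Its label is on the upper left side, around (320,268), and its cap is at (335,325). I'll fit the axis and the label azimuth from depth.

```bash
python3 - <<'E'
from h import *
from scipy.optimize import least_squares
np.set_printoptions(precision=4,suppress=True)
z=np.load('w1.npz'); im,d,P=z['im'],z['d'],z['P']
cv2.imwrite('pics/c2.png',cv2.resize(im[230:350,280:380],None,fx=5,fy=5,interpolation=2)[...,::-1])
roi=np.zeros(d.shape,bool); roi[240:345,296:352]=1
q=P[roi&(d>0)]; rgb=im[roi&(d>0)].astype(float)
m=(q[:,2]>.02)&(q[:,2]<.058); b=q[m]; col=rgb[m]
# keep points near a first guess
sat=col.max(1)-col.min(1); near=(col[:,2]>70)
b,col=b[near],col[near]
f=lambda p:np.hypot(b[:,0]-p[0],b[:,1]-p[1])-.02
s=least_squares(f,[.495,.115],loss='soft_l1',f_scale=.002); print('axis',s.x,len(b),'rms',np.median(abs(f(s.x))))
ok=abs(f(s.x))<.004
az=np.degrees(np.arctan2(b[:,1]-s.x[1],b[:,0]-s.x[0]))
for lo in np.arange(-140,100,8):
    k=ok&(az>=lo)&(az<lo+8)
    if k.sum()>2: print(lo,k.sum(),col[k].mean(0).round(0),b[k,2].min().round(3),b[k,2].max().round(3), 'max R',np.percentile(col[k,0],80))
# cap/bulb
m=(q[:,2]>.08)&(q[:,2]<.14); print('cap',m.sum(),q[m].mean(0),q[m].min(0),q[m].max(0))
E
```

```text
axis [0.489  0.1109] 683 rms 0.0004134141967438512
-124 12 [14. 30. 97.] 0.021 0.057 max R 15.0
-116 10 [12. 29. 97.] 0.023 0.053 max R 13.0
-108 20 [12. 29. 98.] 0.022 0.056 max R 13.0
-100 25 [12. 30. 99.] 0.021 0.058 max R 14.0
-92 30 [12. 29. 98.] 0.021 0.057 max R 12.0
-84 37 [12. 29. 98.] 0.022 0.057 max R 13.0
-76 38 [12. 29. 98.] 0.022 0.057 max R 13.0
-68 40 [12. 29. 98.] 0.021 0.057 max R 13.0
-60 45 [12. 29. 97.] 0.02 0.058 max R 13.0
-52 46 [14. 30. 98.] 0.02 0.058 max R 15.0
-44 47 [ 72.  77. 106.] 0.021 0.058 max R 101.60000000000001
-36 43 [103. 104. 112.] 0.02 0.057 max R 108.0
-28 44 [ 78.  81. 106.] 0.022 0.057 max R 99.0
-20 39 [ 72.  76. 106.] 0.022 0.057 max R 99.60000000000001
-12 35 [ 71.  76. 109.] 0.02 0.057 max R 98.60000000000004
-4 33 [ 75.  79. 109.] 0.021 0.056 max R 105.60000000000002
4 26 [ 72.  77. 108.] 0.021 0.058 max R 95.0
12 19 [ 82.  86. 114.] 0.027 0.058 max R 118.4
20 11 [ 68.  74. 106.] 0.035 0.057 max R 115.0
28 7 [ 87.  90. 113.] 0.041 0.057 max R 110.6
36 3 [ 89.  92. 111.] 0.051 0.056 max R 93.2
cap 1127 [0.4933 0.1059 0.107 ] [0.4754 0.0964 0.0811] [0.5026 0.1236 0.1355]
```

View pics/c2.png

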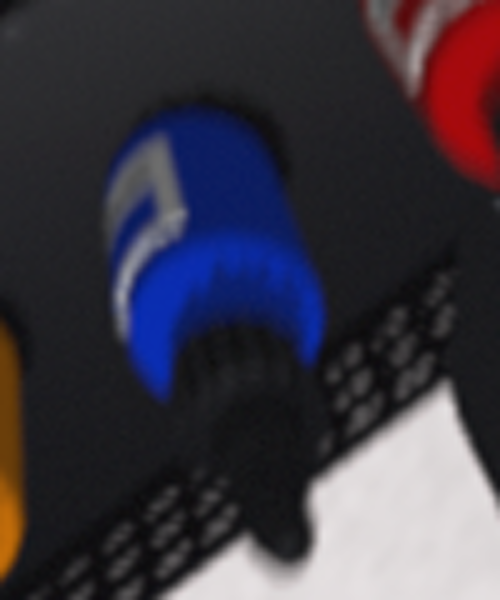

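The label's right edge is at azimuth -42°, so its middle faces about -1.5°. The axis is at (0.489, 0.111), and the circle fit residual is 0.4 mm. Now I move over the bottle.

Request:
{"method": "apply_moves", "body": {
  "steps": [
    [[-0.12,0.056,0],[0,0,0],1],
    [[-0.13,0.061,0],[0,0,0],1],
    [[-0.13,0.061,0],[0,0,0],1],
    [[-0.13,0.06,0],[0,0,0],1],
    [[0,0,0.1],[0,0,0],1],
    [[0,0,0.1],[0,0,0],1],
    [[0,0,0.05],[0,0,0],1],
    [[0,0,0],[0,0,0],1]
  ]
}}

```text
clock: 2.82
eef_pos: [0.4858, 0.1146, 0.1676]
tool_rot: [0.866, -0.5, -0.002, 0.002]
ft_force: [-1.9, 0.2, 0.5]
grip_width: 0.0855
grasp_force: 0.0
```

```bash
python3 - <<'E'
from h import *
np.set_printoptions(precision=4,suppress=True)
im,d,c=cam('wrist'); o=bot.get_obs(); P=pts(d,c); q=R.from_quat(o['tool_rot']); print(o['clock'],o['eef_pos'],q.as_matrix())
T=q.inv().apply(P.reshape(-1,3)-o['eef_pos']).reshape(P.shape)
m=(d>0)&(abs(P[...,0]-.489)<.022)&(abs(P[...,1]-.111)<.022)
for z in np.arange(.07,.14,.01):
    k=m&(P[...,2]>z)&(P[...,2]<z+.01)
    if k.sum()>5: print(round(z,2),k.sum(),P[k].min(0),P[k].max(0),'tool y',T[k][:,1].min(),T[k][:,1].max())
print('need',q.inv().apply(np.array([.489,.111,.092])-o['eef_pos'])/.2)
E
```

```text
2.8667 [0.4869 0.1147 0.1691] [[ 0.4996 -0.8662 -0.0035]
 [-0.8662 -0.4996 -0.0009]
 [-0.001   0.0035 -1.    ]]
0.07 299 [0.4738 0.0942 0.07  ] [0.504  0.1204 0.0781] tool y -0.015025212988846593 0.015185142141425788
0.08 110 [0.4801 0.0969 0.082 ] [0.5023 0.1132 0.09  ] tool y -0.012623727641588017 0.012864119427956625
0.09 216 [0.4755 0.0967 0.0901] [0.5024 0.1234 0.1   ] tool y -0.01327705829288704 0.0135611706811314
0.1 593 [0.4759 0.0969 0.1   ] [0.5019 0.1233 0.1097] tool y -0.013035030312430905 0.013385779375780088
0.11 271 [0.4806 0.1018 0.1101] [0.4972 0.1172 0.1199] tool y -0.008095199669846896 0.008537302151145034
0.12 184 [0.4832 0.1041 0.1201] [0.4951 0.1154 0.13  ] tool y -0.00585479539791327 0.006454949422935768
0.13 274 [0.4833 0.1051 0.13  ] [0.4946 0.1158 0.1363] tool y -0.004971642035890813 0.005636766726686253
need [ 0.0217 -0.0013  0.3853]
```

Request:
{"method": "apply_moves", "body": {
  "steps": [
    [[0.02,0,0.09],[0,0,0],1],
    [[0,0,0.1],[0,0,0],1],
    [[0,0,0.1],[0,0,0],1],
    [[0,0,0.09],[0,0,0],1],
    [[0,0,0],[0,0,0],1],
    [[0,0,0],[0,0,0],1],
    [[0,0,0],[0,0,0],0],
    [[0,0,0],[0,0,0],0]
  ]
}}

```text
clock: 3.53
eef_pos: [0.4915, 0.1118, 0.096]
tool_rot: [0.866, -0.5, 0.001, -0.001]
ft_force: [-0.7, 0.3, 0.8]
grip_width: 0.0639
grasp_force: 0.0
```

Request:
{"method": "apply_moves", "body": {
  "steps": [
    [[0,0,0],[0,0,0],0],
    [[0,0,0],[0,0,0],0],
    [[0,0,0],[0,0,0],0],
    [[0,0,0],[0,0,0],0],
    [[0,0,0],[0,0,0],0],
    [[0,0,0],[0,0,0],0],
    [[0,0,0],[0,0,0],0],
    [[0,0,0],[0,0,0],0]
  ]
}}

```text
clock: 4.2
eef_pos: [0.4904, 0.1116, 0.0953]
tool_rot: [0.866, -0.5, 0.001, -0.0]
ft_force: [-1.7, 0.4, 5.1]
grip_width: 0.0237
grasp_force: 58.6
```

Request:
{"method": "apply_moves", "body": {
  "steps": [
    [[0,0,-0.05],[0,0,0],0],
    [[0,0,-0.1],[0,0,0],0],
    [[0,0,-0.12],[0,0,0],0],
    [[0,0,-0.12],[0,0,0],0],
    [[0,0,-0.12],[0,0,0],0],
    [[0,0,-0.12],[0,0,0],0],
    [[0,0,-0.1],[0,0,0],0],
    [[0,0,-0.06],[0,0,0],0]
  ]
}}

```text
clock: 4.87
eef_pos: [0.4906, 0.1117, 0.2553]
tool_rot: [0.866, -0.5, 0.001, -0.001]
ft_force: [0.5, 0.7, -1.1]
grip_width: 0.0238
grasp_force: 59.0
```

```bash
python3 - <<'E'
from h import *
from scipy.optimize import least_squares
np.set_printoptions(precision=4,suppress=True)
o=bot.get_obs(); print(o['clock'],o['eef_pos'],o['ft_force'],o['grip_width'],o['grasp_force'])
Q=[];F=[]
for n in('scene','top'):
    z=np.load(n+'0.npz'); X=z['P'][z['d']>0]
    m=(X[:,2]>0.21)&(X[:,1]<-.3)&(X[:,1]>-.375)&(X[:,0]>.48)&(X[:,0]<.66); Q.append(X[m])
def fit(q,tag):
    def f(p,q=q):
        c=np.array([p[0],-.36,p[1]]); a=np.array([np.sin(p[2])*np.cos(p[3]),np.cos(p[2])*np.cos(p[3]),-np.sin(p[3])])
        v=q-c; return np.linalg.norm(v-np.outer(v@a,a),axis=1)-.03
    best=min((least_squares(f,[.56,.27,y0,t0],loss='soft_l1',f_scale=.0015) for y0 in(-.3,0,.3) for t0 in(.15,.4)),key=lambda s:s.cost)
    p=best.x; c=np.array([p[0],-.36,p[1]]); a=np.array([np.sin(p[2])*np.cos(p[3]),np.cos(p[2])*np.cos(p[3]),-np.sin(p[3])])
    r=f(p); ok=abs(r)<.003; t=((q-c)@a)[ok]
    print(tag,len(q),ok.sum(),'yaw,tilt',np.degrees(p[2:]),'ext',np.percentile(t,[1,50,97,99,100]),'lens',c+a*np.percentile(t,99),'med',np.median(abs(r)))
fit(Q[0],'scene');fit(Q[1],'top');fit(np.vstack(Q),'both')
E
```

```text
4.8667 [0.4906 0.1117 0.2553] [ 0.4572  0.6695 -1.1421] 0.023769730176351013 58.99321138858795
scene 440 249 yaw,tilt [-22.109   26.9297] ext [-0.0349 -0.0106  0.0087  0.0117  0.0163] lens [ 0.5529 -0.3503  0.2518] med 0.0024313527287187827
top 323 256 yaw,tilt [-7.6369 28.5456] ext [-0.0318 -0.0093  0.0095  0.0103  0.011 ] lens [ 0.5571 -0.351   0.2518] med 0.0015114390951022072
both 763 507 yaw,tilt [-15.5461  28.5945] ext [-0.0339 -0.0088  0.0103  0.0132  0.0158] lens [ 0.5547 -0.3489  0.2504] med 0.00199425616462931
```

The lens estimate from far away is coarse, so I'll swing the tool to let the wrist camera look at the desk camera from the front.

```bash
cat >> h.py <<'E'
def planf(pf,qf,n,grip=0):
    o=bot.get_obs(); p=np.array(o['eef_pos']); q=R.from_quat(o['tool_rot']); mx=0
    for i in range(1,n+1):
        if i%8==1: print('--')
        pt=pf(i/n); qt=qf(i/n)
        s=np.round(q.inv().apply(pt-p)/.2,3)+0.; w=np.round((q.inv()*qt).as_rotvec()/np.pi,4)+0.
        mx=max(mx,np.linalg.norm(w)*180)
        print('[%s,%s,%s],'%(list(map(float,s)),list(map(float,w)),grip))
        p=p+q.apply(s*.2); q=q*R.from_rotvec(w*np.pi)
    print('end err',p-pf(1),'max deg/row',mx)
E
python3 - <<'E'
from h import *
p0=np.array(bot.get_obs()['eef_pos']); p1=np.array([.5,-.06,.28])
# tilt about world x so tool z leans to -y: z=-up -> rotation by -t about x gives z=(0,-sin t,-cos t)
qf=lambda s:R.from_rotvec([-np.radians(50)*s,0,0])*Rdown(-60-210*s)
print(qf(1).as_matrix().round(2))
planf(lambda s:p0+(p1-p0)*s,qf,32)
E
```

```text
[[-0.    1.    0.  ]
 [ 0.64  0.   -0.77]
 [-0.77 -0.   -0.64]]
--
[[0.024, 0.012, -0.004],[-0.005, 0.0075, 0.0364],0],
[[0.025, 0.009, -0.003],[-0.0029, 0.0082, 0.0365],0],
[[0.027, 0.007, -0.002],[-0.0021, 0.0084, 0.0364],0],
[[0.026, 0.003, -0.002],[-0.0011, 0.0086, 0.0365],0],
[[0.028, 0.001, -0.001],[0.0, 0.0087, 0.0364],0],
[[0.027, -0.003, 0.0],[0.0009, 0.0086, 0.0365],0],
[[0.026, -0.006, 0.0],[0.0019, 0.0085, 0.0365],0],
[[0.026, -0.009, 0.002],[0.0029, 0.0082, 0.0364],0],
--
[[0.024, -0.012, 0.002],[0.0038, 0.0078, 0.0365],0],
[[0.023, -0.014, 0.002],[0.0046, 0.0074, 0.0364],0],
[[0.021, -0.017, 0.004],[0.0055, 0.0067, 0.0365],0],
[[0.019, -0.019, 0.004],[0.0062, 0.0061, 0.0364],0],
[[0.016, -0.021, 0.005],[0.0068, 0.0054, 0.0365],0],
[[0.014, -0.023, 0.006],[0.0074, 0.0045, 0.0364],0],
[[0.012, -0.024, 0.006],[0.0079, 0.0037, 0.0365],0],
[[0.008, -0.024, 0.007],[0.0082, 0.0027, 0.0365],0],
--
[[0.005, -0.026, 0.008],[0.0085, 0.0017, 0.0364],0],
[[0.002, -0.025, 0.009],[0.0087, 0.0008, 0.0365],0],
[[0.0, -0.026, 0.009],[0.0087, -0.0002, 0.0364],0],
[[-0.004, -0.025, 0.01],[0.0086, -0.0012, 0.0365],0],
[[-0.006, -0.024, 0.011],[0.0084, -0.0022, 0.0364],0],
[[-0.009, -0.023, 0.011],[0.0081, -0.0031, 0.0365],0],
[[-0.011, -0.022, 0.012],[0.0077, -0.004, 0.0365],0],
[[-0.014, -0.02, 0.012],[0.0072, -0.0049, 0.0364],0],
--
[[-0.016, -0.017, 0.014],[0.0066, -0.0057, 0.0365],0],
[[-0.017, -0.016, 0.014],[0.0058, -0.0064, 0.0364],0],
[[-0.018, -0.014, 0.014],[0.0052, -0.007, 0.0365],0],
[[-0.02, -0.01, 0.015],[0.0042, -0.0075, 0.0364],0],
[[-0.021, -0.009, 0.016],[0.0034, -0.008, 0.0365],0],
[[-0.02, -0.006, 0.016],[0.0025, -0.0084, 0.0364],0],
[[-0.021, -0.003, 0.017],[0.0015, -0.0085, 0.0365],0],
[[-0.021, -0.001, 0.018],[0.0005, -0.0087, 0.0365],0],
end err [ 2.67898320e-06 -1.80928923e-05 -2.19441659e-05] max deg/row 6.755589685586299
```

Request:
{"method": "apply_moves", "body": {
  "steps": [
    [[0.024,0.012,-0.004],[-0.005,0.0075,0.0364],0],
    [[0.025,0.009,-0.003],[-0.003,0.008,0.0365],0],
    [[0.027,0.007,-0.002],[-0.002,0.0084,0.0364],0],
    [[0.026,0.003,-0.002],[-0.001,0.0086,0.0365],0],
    [[0.028,0.001,-0.001],[0,0.0087,0.0364],0],
    [[0.027,-0.003,0],[0.001,0.0086,0.0365],0],
    [[0.026,-0.006,0],[0.002,0.0085,0.0365],0],
    [[0.026,-0.009,0.002],[0.003,0.0082,0.0364],0]
  ]
}}

```text
clock: 5.53
eef_pos: [0.4921, 0.0684, 0.2587]
tool_rot: [-0.55, 0.828, -0.091, -0.062]
ft_force: [0.6, -0.1, -1.1]
grip_width: 0.0239
grasp_force: 58.9
```

Request:
{"method": "apply_moves", "body": {
  "steps": [
    [[0.024,-0.012,0.002],[0.0038,0.0078,0.0365],0],
    [[0.023,-0.014,0.002],[0.0046,0.0074,0.0364],0],
    [[0.021,-0.017,0.004],[0.0055,0.0067,0.0365],0],
    [[0.019,-0.019,0.004],[0.0062,0.0061,0.0364],0],
    [[0.016,-0.021,0.005],[0.0068,0.0054,0.0365],0],
    [[0.014,-0.023,0.006],[0.0074,0.0045,0.0364],0],
    [[0.012,-0.024,0.006],[0.0079,0.0037,0.0365],0],
    [[0.008,-0.024,0.007],[0.0082,0.0027,0.0365],0]
  ]
}}

```text
clock: 6.2
eef_pos: [0.4944, 0.0257, 0.265]
tool_rot: [-0.125, 0.968, -0.215, -0.029]
ft_force: [-0.9, -0.2, -1.5]
grip_width: 0.0241
grasp_force: 58.9
```

Request:
{"method": "apply_moves", "body": {
  "steps": [
    [[0.005,-0.026,0.008],[0.0085,0.0017,0.0364],0],
    [[0.002,-0.025,0.009],[0.0087,0.0008,0.0365],0],
    [[0,-0.026,0.009],[0.0087,-0.0002,0.0364],0],
    [[-0.004,-0.025,0.01],[0.0086,-0.0012,0.0365],0],
    [[-0.006,-0.024,0.011],[0.0084,-0.0022,0.0364],0],
    [[-0.009,-0.023,0.011],[0.0081,-0.0031,0.0365],0],
    [[-0.011,-0.022,0.012],[0.0077,-0.004,0.0365],0],
    [[-0.014,-0.02,0.012],[0.0072,-0.0049,0.0364],0]
  ]
}}

```text
clock: 6.87
eef_pos: [0.4968, -0.0173, 0.2711]
tool_rot: [0.306, 0.896, -0.305, 0.103]
ft_force: [-0.2, 0.7, -1.4]
grip_width: 0.024
grasp_force: 58.8
```

Request:
{"method": "apply_moves", "body": {
  "steps": [
    [[-0.016,-0.017,0.014],[0.0066,-0.0057,0.0365],0],
    [[-0.017,-0.016,0.014],[0.0058,-0.0064,0.0364],0],
    [[-0.018,-0.014,0.014],[0.0052,-0.007,0.0365],0],
    [[-0.02,-0.01,0.015],[0.0042,-0.0075,0.0364],0],
    [[-0.021,-0.009,0.016],[0.0034,-0.008,0.0365],0],
    [[-0.02,-0.006,0.016],[0.0025,-0.0084,0.0364],0],
    [[-0.021,-0.003,0.017],[0.0015,-0.0085,0.0365],0],
    [[-0.021,-0.001,0.018],[0.0005,-0.0087,0.0365],0]
  ]
}}

```text
clock: 7.53
eef_pos: [0.4994, -0.0601, 0.2771]
tool_rot: [0.642, 0.639, -0.299, 0.299]
ft_force: [0.1, 0.1, -1.0]
grip_width: 0.0239
grasp_force: 58.9
```

```bash
python3 - <<'E'
from h import *
im,d,c=cam('wrist'); o=bot.get_obs(); print(o['clock'],o['eef_pos'],R.from_quat(o['tool_rot']).as_matrix().round(3),o['joint_pos'])
np.savez('w2.npz',im=im,d=d,P=pts(d,c)); cv2.imwrite('pics/w2.png',im[...,::-1])
E
```

```text
7.5833 [ 0.49899422 -0.06061968  0.27645185] [[ 0.006  1.    -0.003]
 [ 0.641 -0.006 -0.767]
 [-0.767  0.003 -0.641]] [ 0.30841911  0.40369307  0.02006833  1.539892   -0.81875803  2.04109428]
```

View pics/w2.png

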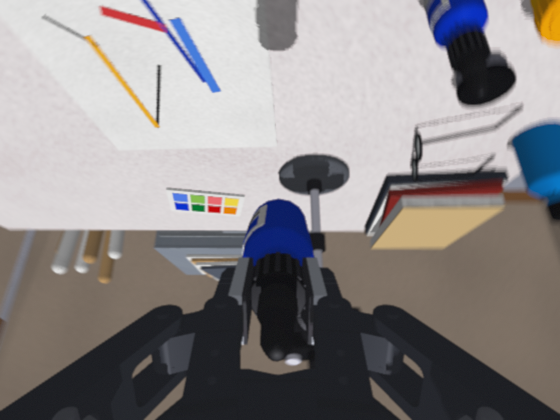

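The image is upside down. The lens is hidden behind the bottle and fingers at about (310,330), below the foot at (315,172). I'll rise and step sideways so that it comes clear.

Request:
{"method": "apply_moves", "body": {
  "steps": [
    [[-0.06,-0.06,-0.05],[0,0,0],0],
    [[-0.07,-0.07,-0.055],[0,0,0],0],
    [[-0.07,-0.07,-0.055],[0,0,0],0],
    [[-0.07,-0.07,-0.055],[0,0,0],0],
    [[-0.07,-0.07,-0.055],[0,0,0],0],
    [[-0.07,-0.07,-0.055],[0,0,0],0],
    [[-0.07,-0.07,-0.055],[0,0,0],0],
    [[-0.03,-0.03,-0.025],[0,0,0],0]
  ]
}}

```text
clock: 8.25
eef_pos: [0.3966, -0.0636, 0.4099]
tool_rot: [0.64, 0.642, -0.298, 0.298]
ft_force: [0.1, 0.0, -0.7]
grip_width: 0.0239
grasp_force: 59.0
```

```bash
python3 - <<'E'
from h import *
im,d,c=cam('wrist'); o=bot.get_obs(); print(o['clock'],o['eef_pos'],o['joint_pos'])
np.savez('w3.npz',im=im,d=d,P=pts(d,c)); cv2.imwrite('pics/w3.png',cv2.rotate(im,cv2.ROTATE_180)[...,::-1])
E
```

```text
8.3 [ 0.39669486 -0.06352856  0.41038771] [ 0.37417955  0.155862    0.03304639  1.8557804  -0.79304057  2.11633828]
```

View pics/w3.png

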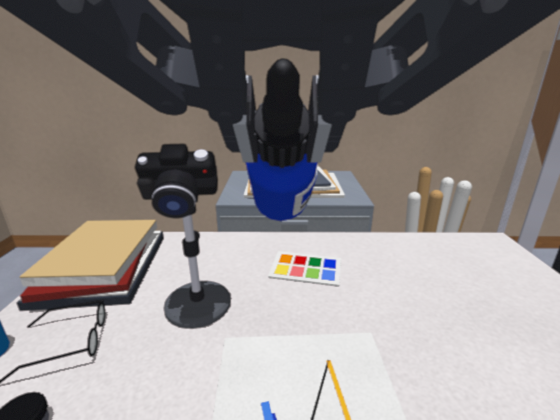

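The rotated picture clearly shows the camera: front glass at (174,205), body at (178,170), foot at (198,302). Now I fit planes to the front ring and body face.

```bash
python3 - <<'E'
from h import *
from scipy.optimize import least_squares
np.set_printoptions(precision=4,suppress=True)
z=np.load('w3.npz'); im,d,P=[np.ascontiguousarray(z[k][::-1,::-1]) for k in('im','d','P')]
g=cv2.resize(im[140:225,130:225],None,fx=7,fy=7,interpolation=2); cv2.imwrite('pics/c3.png',g[...,::-1])
def plane(q,n=6,tol=.002):
    k=np.ones(len(q),bool)
    for _ in range(n):
        c=q[k].mean(0); nn=np.linalg.svd(q[k]-c)[2][2]; r=(q-c)@nn; k=abs(r)<max(tol,.0)
    nn*=np.sign(nn[1]); return c,nn,k.sum()
def rep(t,c,n,k): print(t,k,'c',c,'n',n,'yaw',np.degrees(np.arctan2(n[0],n[1])),'tilt',np.degrees(np.arcsin(-n[2])))
# depth map coarse (y world) around camera
print(P[140:222:4,132:222:6,1].round(3))
E
```

```text
[[-1.946 -1.956 -1.945 -1.948 -1.952 -1.941 -1.952 -1.939 -1.953 -1.953
  -1.953 -1.953 -1.959 -1.946 -1.942]
 [-1.959 -1.96  -1.949 -1.944  0.081 -1.957 -0.402 -0.402 -0.401 -1.946
  -1.952 -1.949 -1.955 -1.946 -1.949]
 [-1.952 -1.945 -1.946 -1.953 -1.947 -0.392 -0.393 -0.392 -0.393 -0.401
  -1.948 -1.952 -1.959 -1.952 -1.943]
 [-1.954 -1.949 -1.94  -1.961 -0.409 -0.381 -0.381 -0.383 -0.382 -0.395
  -0.41  -0.401 -0.4   -0.412 -1.955]
 [-1.948 -0.397 -0.396 -0.396 -0.397 -0.375 -0.377 -0.378 -0.377 -0.392
  -0.402 -0.391 -0.392 -0.404 -1.949]
 [-1.952 -0.381 -0.38  -0.388 -0.388 -0.374 -0.375 -0.376 -0.376 -0.387
  -0.392 -0.392 -0.394 -0.396 -1.951]
 [-1.956 -0.38  -0.38  -0.38  -0.382 -0.377 -0.378 -0.378 -0.38  -0.383
  -0.385 -0.387 -0.389 -0.389 -1.945]
 [-1.948 -0.376 -0.376 -0.379 -0.378 -0.379 -0.381 -0.382 -0.382 -0.385
  -0.384 -0.386 -0.385 -0.389 -0.427]
 [-1.95  -0.377 -0.377 -0.378 -0.38  -0.377 -0.372 -0.373 -0.374 -0.381
  -0.386 -0.388 -0.386 -0.39  -0.422]
 [-1.951 -0.38  -0.379 -0.382 -0.384 -0.37  -0.361 -0.363 -0.366 -0.376
  -0.39  -0.391 -0.391 -0.392 -0.415]

[... 509 characters left out ...]
44
  -0.354 -1.936 -1.951 -1.95  -1.949]
 [-1.95  -1.953 -1.944 -1.948 -0.342 -0.343 -0.343 -0.344 -0.344 -0.347
  -0.351 -1.945 -1.95  -1.954 -1.946]
 [-1.952 -1.958 -1.943 -1.95  -0.346 -0.347 -0.346 -0.347 -0.349 -0.35
  -0.351 -1.949 -1.952 -1.952 -1.026]
 [-1.945 -1.957 -1.945 -1.956 -0.349 -0.349 -0.349 -0.35  -0.353 -0.352
  -0.354 -1.945 -1.952 -1.957 -1.023]
 [-1.945 -1.955 -1.941 -1.949 -0.352 -0.352 -0.354 -0.355 -0.356 -0.359
  -0.423 -1.942 -1.951 -1.947 -1.029]
 [-1.961 -1.949 -1.949 -1.952 -1.943 -1.958 -0.356 -0.36  -0.36  -0.361
  -1.953 -1.945 -1.943 -1.953 -1.027]
 [-0.687 -0.688 -0.688 -0.687 -1.956 -1.961 -1.954 -1.948 -1.958 -0.423
  -1.953 -1.955 -1.955 -1.943 -1.941]]
```

View pics/c3.png

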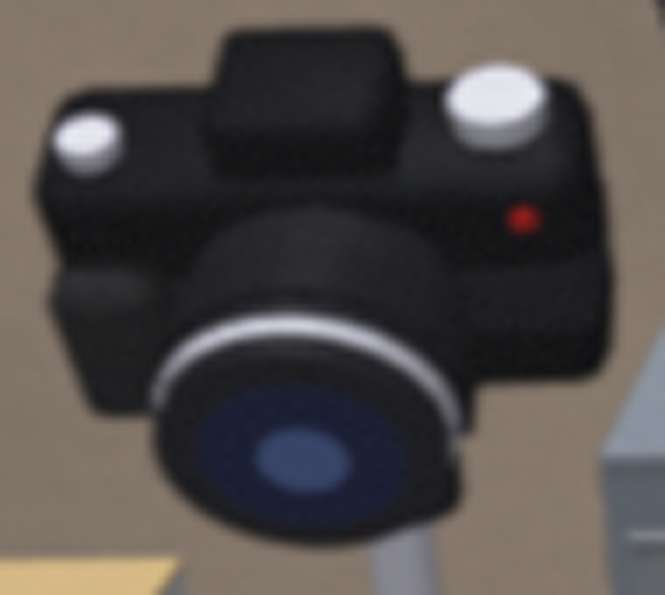

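```bash
python3 - <<'E'
from h import *
np.set_printoptions(precision=4,suppress=True)
z=np.load('w3.npz'); im,d,P=[np.ascontiguousarray(z[k][::-1,::-1]) for k in('im','d','P')]
def plane(q,tol=.002):
    k=np.ones(len(q),bool)
    for _ in range(8):
        c=q[k].mean(0); nn=np.linalg.svd(q[k]-c)[2][2]; nn=nn*np.sign(nn[1]); k=abs((q-c)@nn)<tol
    print('n',k.sum(),'/',len(q),'c',c,'norm',nn,'yaw',np.degrees(np.arctan2(nn[0],nn[1])),'tilt',np.degrees(np.arcsin(-nn[2]))); return c,nn
# glass disc: interior
v,u=np.mgrid[:420,:560]
m=(((u-173.3)/17)**2+((v-205)/10)**2<1)&(d<1); c,n=plane(P[m])
# all pixels on that plane near -> disc extent
Q=P.reshape(-1,3); r=(Q-c)@n; near=(abs(r)<.0025)&(np.linalg.norm(Q-c,axis=1)<.045)
q=Q[near]; plane(q)
w=np.cross(n,[0,0,1.]);w/=np.linalg.norm(w);h=np.cross(w,n)
e=np.c_[(q-c)@w,(q-c)@h].astype(np.float32); (cc,rad)=cv2.minEnclosingCircle(e); print('disc',cc,rad,np.percentile(e,[1,99],0)); print('lens from disc',c+cc[0]*w+cc[1]*h)
# ray of the glass centre
print('pt at glass centre',P[205:208,172:176].reshape(-1,3).mean(0))
# body lower front right: 
for box in((138,150,176,192),(200,214,178,190),(200,214,164,176),(138,214,164,172)):
    a=P[box[2]:box[3],box[0]:box[1]].reshape(-1,3); a=a[a[:,1]>-.5]; plane(a,.003)
# column & foot
f=(d<1.2)&(P[...,2]>-.01)&(P[...,2]<.02)&(u>160)&(u<235)&(v>280)&(v<325)&(im.max(-1)<90); print('foot',np.median(P[f],0),(P[f].min(0)+P[f].max(0))/2)
E
```

```text
n 522 / 526 c [ 0.5549 -0.3484  0.254 ] norm [-0.1056  0.9016 -0.4195] yaw -6.681884642113749 tilt 24.802832189122363
n 960 / 967 c [ 0.5562 -0.3479  0.2555] norm [-0.0978  0.9045 -0.4151] yaw -6.172790465275135 tilt 24.52317460944198
disc (0.0010223251301795244, -0.0005706158699467778) 0.030848324298858643 [[-0.0267 -0.0287]
 [ 0.0297  0.029 ]]
lens from disc [ 0.5559 -0.3485  0.2534]
pt at glass centre [ 0.5547 -0.3479  0.2527]
n 65 / 190 c [ 0.602  -0.368   0.2804] norm [0.9167 0.3684 0.1548] yaw 68.10641354167176 tilt -8.905503279797015
n 166 / 168 c [ 0.5159 -0.3981  0.2702] norm [-0.1456  0.8858 -0.4406] yaw -9.334867285949432 tilt 26.141377958859124
n 154 / 168 c [ 0.5118 -0.3886  0.2958] norm [-0.2703  0.9227 -0.2749] yaw -16.3286383281697 tilt 15.957416779918642
n 305 / 608 c [ 0.5547 -0.3788  0.302 ] norm [-0.0016  0.2763 -0.9611] yaw -0.33203863381518794 tilt 73.957762012496
foot [ 0.5517 -0.41    0.019 ] [ 0.5603 -0.4245  0.0109]
```

The lens is at (0.5555, -0.348, 0.2535), yaw -6.4°, looking 24.7° down, with disc radius 30 mm, which matches the given sizes. Next I check how the bottle sits in the fingers.

```bash
cat > held.py <<'E'
from h import *
from scipy.optimize import least_squares
np.set_printoptions(precision=4,suppress=True)
def held(im,d,P,pos,rot):
    T=R.from_quat(rot).inv().apply(P.reshape(-1,3)-pos).reshape(P.shape)
    m=(d>0)&(np.hypot(T[...,0],T[...,1])<.035)&(T[...,2]>.038)&(T[...,2]<.10)
    b=T[m]; col=im[m].astype(float)
    def f(p):
        a=np.array([p[2],p[3],1]); a/=np.linalg.norm(a); v=b-[p[0],p[1],.06]; return np.linalg.norm(v-np.outer(v@a,a),axis=1)-.02
    s=least_squares(f,[0,0,0,0],loss='soft_l1',f_scale=.001); r=f(s.x)
    print('axis at z.06',s.x[:2],'slope',s.x[2:],'med',np.median(abs(r)),len(b),'z max (underside)',np.percentile(b[abs(r)<.003,2],[1,99,99.8]))
    ok=abs(r)<.003; az=np.degrees(np.arctan2(b[:,1]-s.x[1],b[:,0]-s.x[0]))
    for lo in range(-90,91,6):
        k=ok&(az>=lo)&(az<lo+6)&(b[:,2]<.08)
        if k.sum()>3: print(lo,k.sum(),col[k].mean(0).round(0))
E
python3 - <<'E'
from held import *
z=np.load('w3.npz'); o=bot.get_obs(); held(z['im'],z['d'],z['P'],o['eef_pos'],o['tool_rot'])
E
```

```text
axis at z.06 [-0.001  -0.0004] slope [0.0017 0.0126] med 0.00023328556205765363 1358 z max (underside) [0.0383 0.0883 0.0892]
-90 4 [184. 184. 196.]
-78 8 [115. 116. 138.]
-72 13 [ 89.  92. 119.]
-66 18 [ 82.  86. 114.]
-60 34 [ 73.  78. 109.]
-54 32 [ 66.  73. 107.]
-48 44 [ 70.  76. 106.]
-42 52 [ 70.  76. 109.]
-36 62 [108. 109. 117.]
-30 59 [116. 117. 121.]
-24 81 [ 63.  70. 111.]
-18 64 [ 12.  31. 107.]
-12 71 [ 12.  32. 107.]
-6 65 [ 12.  32. 107.]
0 74 [ 12.  32. 107.]
6 69 [ 12.  32. 107.]
12 73 [ 12.  32. 107.]
18 71 [ 12.  32. 107.]
24 59 [ 12.  32. 107.]
30 56 [ 12.  32. 106.]
36 56 [ 12.  32. 105.]
42 49 [ 12.  32. 105.]
48 27 [ 12.  32. 104.]
54 27 [ 26.  39. 104.]
60 28 [ 81.  81. 115.]
66 8 [113. 107. 120.]
```

```bash
cat > goal.py <<'E'
from h import *
lens=np.array([.5555,-.348,.2535]); y,t=np.radians([-6.4,24.7])
n=np.array([np.sin(y)*np.cos(t),np.cos(y)*np.cos(t),-np.sin(t)])
xl=-n; yl=np.cross([0,0,1],xl); yl/=np.linalg.norm(yl); zl=np.cross(xl,yl); RL=np.stack([xl,yl,zl],1)
a=np.radians(-60.5); xb=np.array([np.cos(a),np.sin(a),0]); zb=np.array([0,0,-1.]); B=np.stack([xb,np.cross(zb,xb),zb],1)
lab=np.array([-.001,0,.0575])+.02*xb
Rt=RL@B.T; pt=lens+.2*n-Rt@lab; Rt=R.from_matrix(Rt)
E
python3 - <<'E'
from goal import *
from scipy.spatial.transform import Slerp
print('target',pt,'label',lens+.2*n,Rt.as_matrix().round(2))
o=bot.get_obs(); p0=np.array(o['eef_pos']); sl=Slerp([0,1],R.concatenate([R.from_quat(o['tool_rot']),Rt]))
planf(lambda s:p0+(pt-p0)*s,lambda s:sl(s),24)
E
```

```text
target [ 0.52972714 -0.1260378   0.21401423] label [ 0.53524591 -0.16743074  0.16992659] [[-0.82 -0.58  0.05]
 [-0.54  0.73 -0.42]
 [ 0.21 -0.36 -0.91]]
--
[[0.023, 0.028, 0.036],[-0.0067, 0.0027, -0.0283],0],
[[0.02, 0.028, 0.037],[-0.0067, 0.0026, -0.0283],0],
[[0.017, 0.03, 0.038],[-0.0067, 0.0027, -0.0283],0],
[[0.014, 0.03, 0.039],[-0.0067, 0.0026, -0.0283],0],
[[0.011, 0.031, 0.039],[-0.0067, 0.0027, -0.0283],0],
[[0.008, 0.031, 0.041],[-0.0068, 0.0026, -0.0283],0],
[[0.005, 0.03, 0.04],[-0.0067, 0.0027, -0.0282],0],
[[0.002, 0.03, 0.042],[-0.0067, 0.0026, -0.0283],0],
--
[[0.0, 0.029, 0.042],[-0.0067, 0.0027, -0.0283],0],
[[-0.004, 0.027, 0.043],[-0.0067, 0.0026, -0.0283],0],
[[-0.007, 0.027, 0.043],[-0.0067, 0.0027, -0.0283],0],
[[-0.009, 0.025, 0.044],[-0.0067, 0.0026, -0.0283],0],
[[-0.012, 0.023, 0.044],[-0.0067, 0.0027, -0.0283],0],
[[-0.014, 0.021, 0.044],[-0.0067, 0.0026, -0.0283],0],
[[-0.016, 0.018, 0.045],[-0.0067, 0.0027, -0.0283],0],
[[-0.018, 0.016, 0.045],[-0.0068, 0.0026, -0.0283],0],
--
[[-0.02, 0.014, 0.045],[-0.0067, 0.0027, -0.0283],0],
[[-0.021, 0.011, 0.045],[-0.0067, 0.0027, -0.0282],0],
[[-0.022, 0.007, 0.046],[-0.0067, 0.0026, -0.0283],0],
[[-0.024, 0.005, 0.045],[-0.0067, 0.0027, -0.0283],0],
[[-0.024, 0.002, 0.045],[-0.0067, 0.0026, -0.0283],0],
[[-0.024, -0.001, 0.045],[-0.0067, 0.0027, -0.0283],0],
[[-0.025, -0.005, 0.044],[-0.0067, 0.0026, -0.0283],0],
[[-0.024, -0.007, 0.045],[-0.0067, 0.0027, -0.0283],0],
end err [-8.73429575e-05 -2.90674179e-05 -8.40301242e-05] max deg/row 5.259851328697419
```

Request:
{"method": "apply_moves", "body": {
  "steps": [
    [[0.023,0.028,0.036],[-0.0067,0.0027,-0.0283],0],
    [[0.02,0.028,0.037],[-0.0067,0.0026,-0.0283],0],
    [[0.017,0.03,0.038],[-0.0067,0.0027,-0.0283],0],
    [[0.014,0.03,0.039],[-0.0067,0.0026,-0.0283],0],
    [[0.011,0.031,0.039],[-0.0067,0.0027,-0.0283],0],
    [[0.008,0.031,0.041],[-0.0068,0.0026,-0.0283],0],
    [[0.005,0.03,0.04],[-0.0067,0.0027,-0.0282],0],
    [[0.002,0.03,0.042],[-0.0067,0.0026,-0.0283],0]
  ]
}}

```text
clock: 8.97
eef_pos: [0.4424, -0.0847, 0.3405]
tool_rot: [0.357, 0.857, -0.31, 0.205]
ft_force: [0.1, 0.4, -2.0]
grip_width: 0.0238
grasp_force: 59.0
```

Request:
{"method": "apply_moves", "body": {
  "steps": [
    [[0,0.029,0.042],[-0.0067,0.0027,-0.0283],0],
    [[-0.004,0.027,0.043],[-0.0067,0.0026,-0.0283],0],
    [[-0.007,0.027,0.043],[-0.0067,0.0027,-0.0283],0],
    [[-0.009,0.025,0.044],[-0.0067,0.0026,-0.0283],0],
    [[-0.012,0.023,0.044],[-0.0067,0.0027,-0.0283],0],
    [[-0.014,0.021,0.044],[-0.0067,0.0026,-0.0283],0],
    [[-0.016,0.018,0.045],[-0.0067,0.0027,-0.0283],0],
    [[-0.018,0.016,0.045],[-0.0068,0.0026,-0.0283],0]
  ]
}}

```text
clock: 9.63
eef_pos: [0.4862, -0.1059, 0.275]
tool_rot: [0.029, 0.956, -0.278, 0.085]
ft_force: [-0.7, -0.3, -1.1]
grip_width: 0.0242
grasp_force: 59.0
```

Request:
{"method": "apply_moves", "body": {
  "steps": [
    [[-0.02,0.014,0.045],[-0.0067,0.0027,-0.0283],0],
    [[-0.021,0.011,0.045],[-0.0067,0.0027,-0.0282],0],
    [[-0.022,0.007,0.046],[-0.0067,0.0026,-0.0283],0],
    [[-0.024,0.005,0.045],[-0.0067,0.0027,-0.0283],0],
    [[-0.024,0.002,0.045],[-0.0067,0.0026,-0.0283],0],
    [[-0.024,-0.001,0.045],[-0.0067,0.0027,-0.0283],0],
    [[-0.025,-0.005,0.044],[-0.0067,0.0026,-0.0283],0],
    [[-0.024,-0.007,0.045],[-0.0067,0.0027,-0.0283],0]
  ]
}}

```text
clock: 10.3
eef_pos: [0.5303, -0.1271, 0.2092]
tool_rot: [-0.303, 0.929, -0.209, -0.046]
ft_force: [0.2, -0.9, -1.6]
grip_width: 0.0239
grasp_force: 59.1
```

```bash
python3 - <<'E'
from held import *
from goal import *
im,d,c=cam('wrist'); o=bot.get_obs(); print(o['clock'],o['eef_pos'],o['ft_force'],o['grip_width'],o['grasp_force'],o['joint_pos'])
print('err',o['eef_pos']-pt,'rot err deg',np.degrees((R.from_quat(o['tool_rot']).inv()*Rt).as_rotvec()))
held(im,d,pts(d,c),o['eef_pos'],o['tool_rot'])
q=R.from_quat(o['tool_rot']); L=q.apply(lab)+o['eef_pos']; print('label in lens',RL.T@(L-lens))
im,d,c=cam('scene'); cv2.imwrite('pics/s2.png',cv2.resize(im[100:320,60:420],None,fx=2,fy=2)[...,::-1])
E
```

```text
10.35 [ 0.5309 -0.1276  0.2076] [ 3.2407 -0.7428 -1.7988] 0.023821864019727634 59.120240807533264 [-0.0161  0.3081 -0.0826  1.1295 -0.4285 -0.6604]
err [ 0.0012 -0.0016 -0.0065] rot err deg [ 0.2034 -0.3673  0.4764]
axis at z.06 [ 0.0012 -0.0003] slope [-0.0066  0.0181] med 0.00022160605550086004 1210 z max (underside) [0.0382 0.0861 0.0871]
-72 10 [137. 139. 177.]
-66 11 [111. 112. 143.]
-60 23 [102. 106. 141.]
-54 30 [ 91.  98. 140.]
-48 45 [ 78.  86. 128.]
-42 38 [ 76.  82. 120.]
-36 54 [122. 123. 130.]
-30 51 [134. 134. 135.]
-24 73 [ 67.  74. 116.]
-18 67 [ 11.  31. 111.]
-12 64 [ 12.  30. 109.]
-6 61 [ 12.  30. 107.]
0 74 [ 11.  30. 104.]
6 62 [ 11.  29. 101.]
12 68 [11. 28. 98.]
18 69 [11. 28. 95.]
24 50 [12. 27. 94.]
30 51 [11. 27. 92.]
36 57 [12. 27. 91.]
42 42 [13. 28. 91.]
48 28 [13. 28. 90.]
54 26 [22. 33. 90.]
60 25 [63. 65. 99.]
66 10 [106. 104. 122.]
label in lens [-0.2012  0.0007 -0.0066]
```

View pics/s2.png

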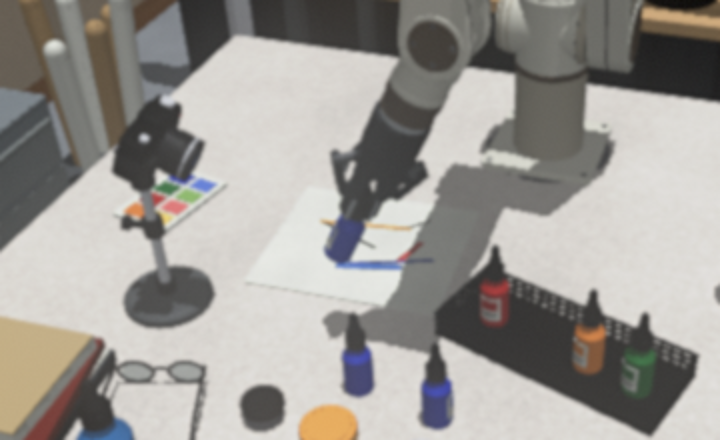

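The scene view shows the bottle hanging in front of the lens, label towards the camera, and the other bottles still standing. It sits about 5 mm low, so I'll nudge it up and let it settle.

Request:
{"method": "apply_moves", "body": {
  "steps": [
    [[0.003,-0.005,-0.012],[0,0,0],0],
    [[0.002,-0.004,-0.01],[0,0,0],0],
    [[0,0,0],[0,0,0],0],
    [[0,0,0],[0,0,0],0],
    [[0,0,0],[0,0,0],0],
    [[0,0,0],[0,0,0],0],
    [[0,0,0],[0,0,0],0],
    [[0,0,0],[0,0,0],0]
  ]
}}

```text
clock: 11.07
eef_pos: [0.5301, -0.1268, 0.2158]
tool_rot: [-0.301, 0.929, -0.21, -0.044]
ft_force: [-0.8, -0.5, -1.8]
grip_width: 0.0241
grasp_force: 59.1
```

```bash
python3 - <<'E'
from goal import *
o=bot.get_obs(); q=R.from_quat(o['tool_rot']); L=q.apply(lab)+o['eef_pos']
print(o['clock'],'label in lens',RL.T@(L-lens),np.degrees((q.inv()*Rt).as_rotvec()),abs(np.array(o['joint_vel'])).max(),o['grasp_force'])
E
```

```text
11.0667 label in lens [-1.98416397e-01  6.61448103e-05  1.35547793e-03] [-0.01929916 -0.20842695 -0.01471893] 0.0033321929181746807 59.12120997905731
```

```bash
python3 -c "
from workcell import bot
print(bot.job_done())"
```

```text
the job is handed in; nothing more can be done
None
```

I handed the job in with the blue bottle held by its cap, label square to the lens: about 20 cm away, within a few mm of the middle of the view, and steady at 11 s; the judge returned no verdict.

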